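Make up two jewellery job kits

ROBOT

A 6-joint arm with a two-finger parallel gripper is mounted at the origin on the work surface. World frame = base frame: x ahead of the robot, y to its left, z up, the work surface at z = 0. Lengths are in m, angles in degrees, forces in N, time in s.
With the tool pointing down it reaches from about 0.375 to 0.75 m from the base axis. Payload 9 kg.
Tool frame: the origin (TCP) lies where the fingers leave the gripper's body, on its centre line; the fingertips stand 73 mm ahead of it and the grasp point (between the pads) lies 54 mm ahead of it (robot.tip_reach is the distance from the TCP to the fingertips, in m); z points along the fingers, y is the line along which they close (so a half turn about z gives the same grasp; the last joint's range is limited). The gripper opens to 85 mm and grips with 20 to 120 N. Pads are 22 mm wide; open, the fingers measure 114 mm over their backs; the gripper's body (76 mm by 85 mm) begins 54 mm behind the grasp point. The pads swing forward as they close: fully open they stand 13 mm farther back than shut.
Start: joints at [-12.473, 5.964, 5.575, 89.605, 0, 77.527], TCP at [0.6, 0, 0.304] pointing down, gripper open.
Joint ranges: [-171.21, 171.21], [-48.23, 106.86], [-62.78, 66.21], [-105.2, 120.99], [-86.42, 89.51], [-180, 180]. Speed limits (degrees/s): [127.2, 127.2, 147.25, 180, 180, 180].

INTERFACE

Orientations are given as [roll, pitch, yaw] about the fixed x, y, z axes, in that order (R = Rz(yaw) Ry(pitch) Rx(roll)).
In Python, from plant import robot gives the robot as it stands. Calls block until the motion is done:
- robot.move_pose(position, orientation): joint-space move of the TCP to a pose.
- robot.line_to(position, vel=0.15, rotation=None, guard=None): straight line of the TCP; rotation=None keeps the orientation; vel is the mean speed in m/s. With guard (N) it stops when the force on the tool has changed by that much, and returns True; else False.
- robot.goto_joints(angles): joint-space move.
- robot.set_gripper(opening): finger opening in m; the grip force is fixed at half the most; returns when the fingers have stopped.
- robot.pause(seconds).
- robot.ik(position, orientation): joint angles nearest the present ones, or None.
- robot.observe(): the state.
- robot.grab_frame(name): name is "scene" or "side" or "wrist"; returns the picture (384x512x3 uint8, blue, green, red); there is no depth.
- robot.get_calibration(name): a dict with "vertical_fov" (degrees; the focal length in pixels is half the picture's height over the tangent of half this angle, whatever the lens; pixels are square), "cx", "cy" (the principal point, pixels), "rvec" (rotation vector, rad) and "tvec" (3), from world to camera coordinates, as OpenCV has them. Camera axes: x right, y down, z forward; pixel columns grow to the right and rows downward; lengths in m; the calibration is good to about 2 mm. The wrist camera is an equidistant fisheye: a pixel r from the principal point sees the ray r / f radians off the axis. A picture is of the moment at which its call begins: read the wrist's pose just before it. get_calibration takes no time and is no camera call; for the wrist camera it gives the pose at the moment of the call.
A pose or a line that the arm cannot do raises robot.IKError and nothing moves.
- robot.job_done(): hands the job in; it is judged then, once.
The state is a dict: "time": time; "q": joint angles; "qvel": joint speeds; "joint_torque": joint torques, N m; "tool_pos": TCP position; "tcp_rot": TCP orientation; "ft_force": force on the tool from outside, world axes, zero at the start; "torque": the same for the moment, N m; "gripper_width": finger opening in m; "gripper_force": force on a finger pad.
Only numpy, scipy, OpenCV 4.12 (cv2) and the standard library are available. Lean on these libraries where they do the work, as an engineer would, in place of code of your own. Each camera call takes 0.05 s, during which the arm holds its last target. There are 200 camera calls.

TASK

Make up the two job kits: the black loupe, the wooden bur stand and the tall glass jar go in the three-compartment tray, and the steel dapping block and the low white jar go in the two-compartment tray, one thing standing upright in each compartment and any compartment of the right tray. The two jars must be lifted up over the rack's retaining rail; set everything down gently rather than dropping it, and leave the amber bottle where it stands on the rack.

Things in the scene. Friction and masses are not known exactly. Their poses are not given: they have to be found in the camera images.
- tray3: Fixed shallow grey plastic tray, three square compartments in a row along its y axis, 210 mm (y) x 74 mm (x), on the left or right, turned up to 0.2 rad. Origin: centre of its underside on the bench, z up. Outer walls 5 mm and dividers 4 mm thick rise to z = 14 mm; floor at z = 4 mm. Compartments 64 x 64 mm inside, centres at x = 0, y = -68, 0 and +68 mm.
- tray2: Fixed shallow grey plastic tray, two square compartments in a row along its y axis, 142 mm (y) x 74 mm (x), on the left or right, turned up to 0.2 rad. Origin: centre of its underside on the bench, z up. Outer walls 5 mm and dividers 4 mm thick rise to z = 14 mm; floor at z = 4 mm. Compartments 64 x 64 mm inside, centres at x = 0, y = -34 and +34 mm.
- rack: Fixed low dark-steel rack, open above, 74 mm deep (x), 300 mm long (y); three containers stand on it in a row, about 100 mm apart. Origin: centre of its underside on the bench; front faces -x. Board top at z = 50 mm; 6 mm steel retaining rails along front and back (x = -34, +34 mm) with tops at z = 73 mm, so a container must rise over 23 mm to clear them; end plates to z = 76 mm.
- tall_jar: Tall slim glass jar with a paper band and a metal lid, cylinder 38 mm in diameter all the way up (lid too) and 74 mm high, about 100 g. It stands on the rack. Origin: centre of its underside, z up.
- low_jar: Low white plastic jar, 42 mm in diameter up to z = 36 mm, with a 44 mm lid from there to its top at z = 48 mm, about 70 g. It stands on the rack. Origin: centre of its underside, z up.
- bottle: Amber glass bottle with a sloping shoulder, narrow neck and black cap: 36 mm in diameter up to z = 50 mm, 86 mm high in all. It stands on the rack and stays there. Origin: centre of its underside, z up.
- loupe: Black eyeglass loupe standing on the bench, 52 mm high: round foot 40 mm in diameter and 6 mm high, barrel 32 mm in diameter from z = 6 to 48 mm, top rim 38 mm in diameter from z = 48 to 52 mm; about 50 g. Origin: centre of its underside, z up.
- dapping_block: Square steel block with round dimples, 40 x 40 mm and 48 mm high, sides along its own x and y, about 0.45 kg (0.36 to 0.54), standing on the bench. Origin: centre of its underside, z up.
- bur_stand: Dark turned-wood drum 44 mm in diameter and 46 mm high with thin steel burs standing upright out of its top to z = 69 mm, about 80 g, standing on the bench. Take it by the drum. Origin: centre of its underside, z up.
Things that resemble listed ones, but are neither listed nor needed, are in the scene too. What is shaped like the loupe but green, purple or red is not meant.

How it is judged:
By the outcome, as a careful person would: the job done as asked, in the order asked, and still so for the second after the job is handed in, with the robot touching nothing.
It also fails if it takes over 136 s, if anything falls off the work surface, if the arm or the gripper's body presses on something with over 40 N, if the wrist force passes 120 N, or if a joint passes its speed limit or range.

## Working session

There is one attempt and no reset: what is moved stays moved. The work goes in short steps, each a Python script; the robot and the scene stay as the last script left them, time stands still between calls to the robot, and variables do not carry over. Pictures are saved under pics/ and viewed, at most 14 in all, crops included, and the job is handed in when it is done.

```bash
ls; mkdir -p pics; python3 - <<'E'
from plant import robot
import cv2
for n in("scene","side","wrist"):
    c=robot.get_calibration(n); print(n,c)
    cv2.imwrite(f"pics/{n}0.png",robot.grab_frame(n))
o=robot.observe(); print(o["tool_pos"],o["tcp_rot"],o["time"],robot.tip_reach)
E
```

```text
pics
scene {'vertical_fov': 50.01907444202967, 'cx': 255.56619657019277, 'cy': 199.92355581567526, 'rvec': array([ 1.87192906,  1.82878833, -0.62203644]), 'tvec': array([-0.00751952, -0.37025333,  1.2338237 ])}
side {'vertical_fov': 55.13700594994411, 'cx': 249.677717209989, 'cy': 193.6997510473514, 'rvec': array([ 0.4310223 , -2.55308828,  1.49192553]), 'tvec': array([0.49118578, 0.15217545, 0.66339336])}
wrist {'vertical_fov': 65.70646984690485, 'cx': 260.02151854887836, 'cy': 198.52200002128316, 'rvec': array([-2.86190976e+00, -7.87002261e-05,  1.91806618e-03]), 'tvec': array([-0.59950702, -0.03532317,  0.37870834])}
[5.99831094e-01 3.78215092e-05 3.03320315e-01] [-1.79945247e+02 -1.06817296e-02  9.00005504e+01] 0.15 0.0726
```

View pics/scene0.png

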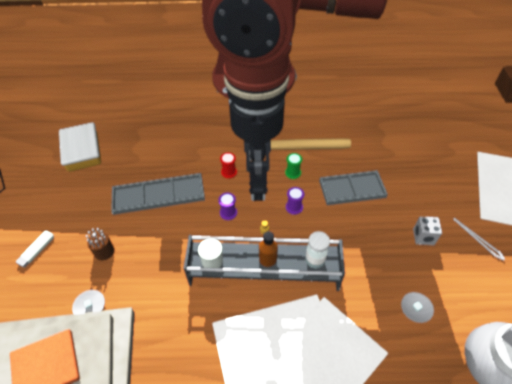

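View pics/side0.png

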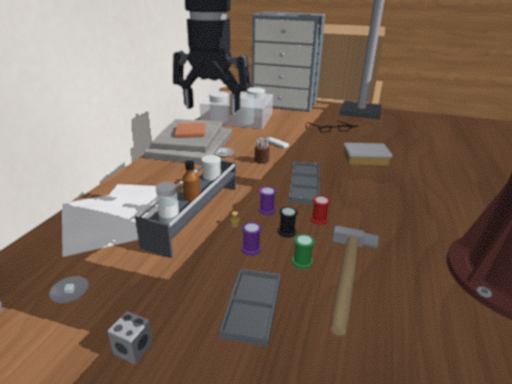

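View pics/wrist0.png

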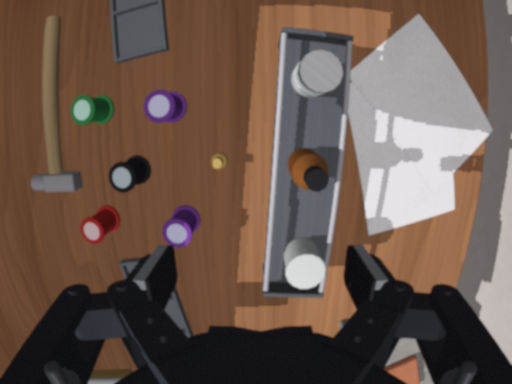

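Scene: tray3 at (158,193), tray2 at (353,187), bur stand at (100,243), block at (428,230), low jar at (210,252), bottle at (268,250) and tall jar at (317,250). The side view shows the black loupe at (288,222) among four coloured ones. In the wrist view it is at (123,176), with tall jar at (322,72) and low jar at (303,265).

```bash
cat > h.py <<'E'
import numpy as np, cv2
from plant import robot
def ray(c,name,p):
    f=192/np.tan(np.radians(c["vertical_fov"]/2)); d=np.array([p[0]-c["cx"],p[1]-c["cy"]])/f
    r=np.hypot(*d)
    v=np.array([*(d*np.sinc(r/np.pi)),np.cos(r)]) if name=="wrist" else np.array([*d,1.])
    R=cv2.Rodrigues(c["rvec"])[0]
    return -R.T@c["tvec"],R.T@v
def onz(c,name,p,z):
    o,v=ray(c,name,p); return (o+v*(z-o[2])/v[2])[:2]
def look(tag):
    c=robot.get_calibration("wrist"); im=robot.grab_frame("wrist")
    cv2.imwrite(f"pics/{tag}.png",im); np.save(f"pics/{tag}.npy",c,allow_pickle=True); return c,im
E
python3 - <<'E'
from h import *
np.set_printoptions(precision=4,suppress=True)
w=robot.get_calibration("wrist");s=robot.get_calibration("scene");d=robot.get_calibration("side")
for n,p,z in [("loupe",(123,176),.052),("green",(82,109),.052),("red",(92,231),.052),("pur1",(159,106),.052),("pur2",(177,233),.052),("tall",(322,72),.124),("low",(304,270),.098),("bottle",(316,179),.136)]:
    print(n,onz(w,"wrist",p,z))
for n,p,z in [("loupe",(288,213),.052),]: print(n,onz(d,"side",p,z))
for n,p,z in [("bur",(96,234),.046),("block",(428,223),.048),("low",(209,246),.098),("tall",(318,240),.124),("bottle",(267,238),.136),
 ("t3a",(111,190),.014),("t3b",(203,175),.014),("t3c",(205,197),.014),("t3d",(114,213),.014),
 ("t2a",(320,178),.014),("t2b",(379,171),.014),("t2c",(386,196),.014),("t2d",(328,204),.014),
 ("pur1",(295,192),.052),("pur2",(227,200),.052)]: print(n,onz(s,"scene",p,z))
E
```

```text
loupe [0.4372 0.006 ]
green [0.3849 0.0906]
red [ 0.3789 -0.0662]
pur1 [0.4881 0.0846]
pur2 [ 0.5    -0.0648]
tall [0.6514 0.1086]
low [ 0.6465 -0.0876]
bottle [0.6459 0.0192]
loupe [0.4333 0.0116]
bur [ 0.5777 -0.3324]
block [0.5699 0.3542]
low [ 0.6433 -0.0915]
tall [0.6513 0.1081]
bottle [0.6521 0.0158]
t3a [ 0.4365 -0.3378]
t3b [ 0.3966 -0.126 ]
t3c [ 0.463  -0.1177]
t3d [ 0.5026 -0.3185]
t2a [0.4137 0.1518]
t2b [0.3958 0.2953]
t2c [0.4714 0.2961]
t2d [0.4905 0.161 ]
pur1 [0.4839 0.0845]
pur2 [ 0.5018 -0.064 ]
```

```bash
python3 - <<'E'
from h import *
for t,p in dict(block=(.57,.354),tray2=(.45,.226),loupe=(.437,.007),tray3=(.45,-.225),bur=(.575,-.332)).items():
    robot.move_pose([p[0],p[1],.25],[180,0,90]); c,im=look(t)
print(robot.observe()["time"],c["tvec"])
L=[cv2.imread(f"pics/{t}.png") for t in("block","tray2","loupe","tray3","bur")]; L.append(L[0]*0)
m=np.vstack([np.hstack(L[:3]),np.hstack(L[3:])]); cv2.imwrite("pics/m1.png",cv2.resize(m,(798,399),interpolation=cv2.INTER_AREA))
E
```

```text
5.0 [-0.57459074 -0.3390648   0.23589106]
```

View pics/m1.png

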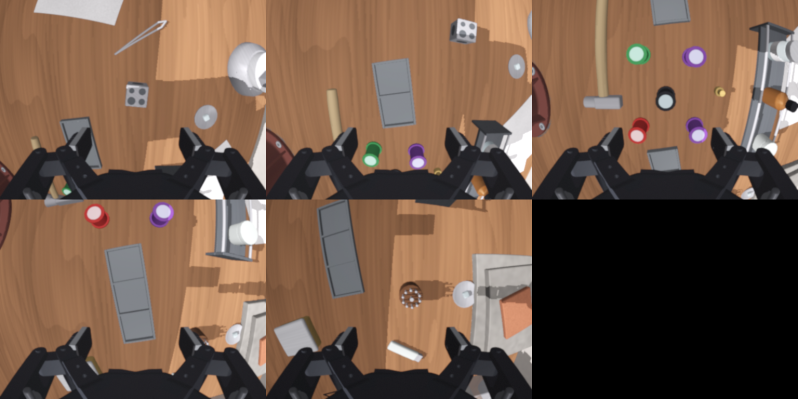

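The montage shows all targets near image centre: block (264,183), tray2, black loupe (~257,187), tray3 and bur stand (~278,185) in native pixels. I'll segment these next.

```bash
cat > seg.py <<'E'
from h import *
def load(t): return np.load(f"pics/{t}.npy",allow_pickle=True).item(),cv2.imread(f"pics/{t}.png")
def near(mask,p):
    mask=cv2.morphologyEx(mask.astype(np.uint8),cv2.MORPH_CLOSE,np.ones((5,5)))
    cs,_=cv2.findContours(mask,0,2); cs=[k for k in cs if cv2.contourArea(k)>60]
    return max(cs,key=lambda k:cv2.pointPolygonTest(k,p,True))
def plane(c,k,z): return np.array([onz(c,"wrist",q,z) for q in k.reshape(-1,2)],np.float32)
def rect(P):
    return cv2.minAreaRect(P*1000)
E
python3 - <<'E'
from seg import *
out=[]
def show(im,k,p):
    im=im.copy(); cv2.drawContours(im,[k],-1,(0,255,0),1); x,y=map(int,p)
    s=150 if im is None else 70
    out.append(im)
for t,p in dict(tray2=(250,170),tray3=(250,185)).items():
    c,im=load(t); h=cv2.cvtColor(im,cv2.COLOR_BGR2HSV)
    m=(im[...,0].astype(int)>=im[...,2].astype(int)-8)&(h[...,2]<150)&(h[...,2]>40)
    k=near(m,p); print(t,cv2.boundingRect(k),rect(plane(c,k,.014))); show(im,k,p)
c,im=load("block"); h=cv2.cvtColor(im,cv2.COLOR_BGR2HSV); k=near(h[...,1]<60,(264,183)); print("block",cv2.boundingRect(k),rect(plane(c,k,.048)));show(im,k,(264,183))
c,im=load("loupe"); h=cv2.cvtColor(im,cv2.COLOR_BGR2HSV)
k=near((h[...,2]>90)&(h[...,1]<70),(257,187));print("lens",cv2.boundingRect(k),cv2.minEnclosingCircle(plane(c,k,.052)*1000)); show(im,k,(257,187))
k=near((h[...,2]<60)|((h[...,1]<70)),(257,187));print("loupe",cv2.boundingRect(k),cv2.minEnclosingCircle(plane(c,k,.052)*1000)); cv2.drawContours(out[-1],[k],-1,(0,0,255),1)
c,im=load("bur"); h=cv2.cvtColor(im,cv2.COLOR_BGR2HSV); k=near(h[...,2]<90,(278,185));print("bur",cv2.boundingRect(k),cv2.minEnclosingCircle(plane(c,k,.046)*1000)); show(im,k,(278,185))
cr=[cv2.resize(o[115:255,200:340],(266,266)) for o in out[2:]]+[cv2.resize(o[60:310,130:380],(266,266)) for o in out[:2]]+[np.zeros((266,266,3),np.uint8)]
cv2.imwrite("pics/m2.png",np.vstack([np.hstack(cr[:3]),np.hstack(cr[3:])]))
E
```

```text
tray2 (204, 113, 84, 133) ((437.8869323730469, 225.86367797851562), (72.36849212646484, 139.67799377441406), 7.312797546386719)
tray3 (202, 85, 97, 192) ((442.6902770996094, -229.33287048339844), (72.49727630615234, 207.70498657226562), 9.738129615783691)
block (241, 157, 46, 51) ((573.3265380859375, 361.0447998046875), (46.00990676879883, 41.090980529785156), 84.2342529296875)
lens (243, 181, 29, 28) ((434.4866027832031, 4.459433555603027), 13.745366096496582)
loupe (239, 167, 37, 46) ((435.1358642578125, 9.497217178344727), 22.04694175720215)
bur (260, 159, 38, 16) ((592.4786376953125, -312.677490234375), 17.52956199645996)
```

View pics/m2.png

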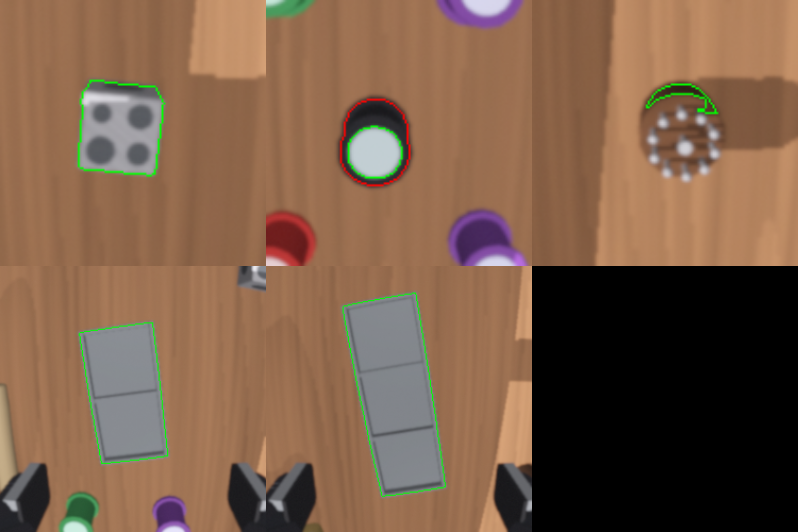

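Trays match their sizes (72×140 and 72×208 mm outlines) and the loupe top is clear. In the crop, the block's top face is centred at native (263,185.5), and the drum top at about (278,189). Starting with the loupe.

```bash
cat >> h.py <<'E'
T3=(.4427,-.2293,9.7); T2=(.4379,.2259,7.3)
def slot(T,y):
    a=np.radians(T[2]); return np.array([T[0]-y*np.sin(a),T[1]+y*np.cos(a)])
def pick(xy,z,yaw,op=.062,up=.26):
    robot.set_gripper(op)
    robot.move_pose([*xy,max(.2,z+.054+.05)],[180,0,yaw])
    hit=robot.line_to([*xy,z+.054],vel=.1,guard=8)
    robot.set_gripper(0); o=robot.observe()
    print("grip",hit,o["gripper_width"],o["gripper_force"],o["tool_pos"],o["time"])
    robot.line_to([*xy,up],vel=.15); print("lifted",robot.observe()["gripper_width"])
def place(xy,h,yaw,rel):
    robot.move_pose([*xy,.26],[180,0,yaw])
    z=.004+h+.054
    robot.line_to([*xy,z+.015],vel=.15); robot.pause(.2)
    hit=robot.line_to([*xy,z-.004],vel=.02,guard=3); o=robot.observe()
    print("down",hit,o["tool_pos"][2]-z,o["ft_force"])
    robot.set_gripper(rel); robot.pause(.2)
    robot.line_to([*xy,.22],vel=.15); print("t",robot.observe()["time"])
E
python3 - <<'E'
from seg import *
c,_=load("block");print("block",onz(c,"wrist",(262.9,185.5),.048))
c,_=load("bur");print("bur",onz(c,"wrist",(278.4,189.2),.046))
pick((.4353,.005),.033,90)
place(slot(T3,.068),.033,90+T3[2],.05)
look("p1")
E
```

```text
block [0.57356495 0.35790895]
bur [ 0.59256023 -0.32934618]
grip False 0.03512331747694822 59.0166038274765 [0.43569966 0.00484708 0.0877776 ] 8.4
lifted 0.035089773449761795
down True 0.0008317303532579534 [-1.60865738  0.32319264  4.48372195]
t 13.975
```

View pics/p1.png

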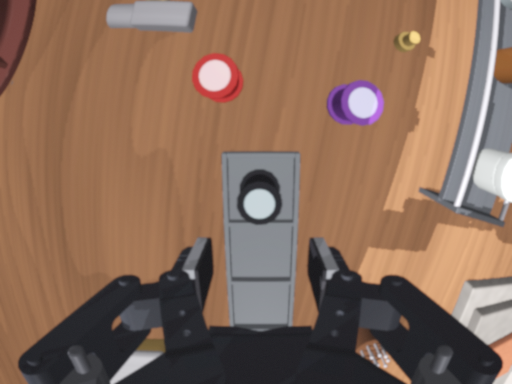

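The loupe stands centred in its compartment at (259,190). Closer look over the bur stand next.

```bash
python3 - <<'E'
from h import *
robot.set_gripper(.075)
robot.move_pose([.592,-.329,.2],[180,0,90]); robot.pause(.2); c,im=look("bur2")
print(robot.observe()["time"]); cv2.imwrite("pics/bur2c.png",cv2.resize(im[60:320,130:390],(520,520)))
E
```

```text
15.5667
```

View pics/bur2c.png

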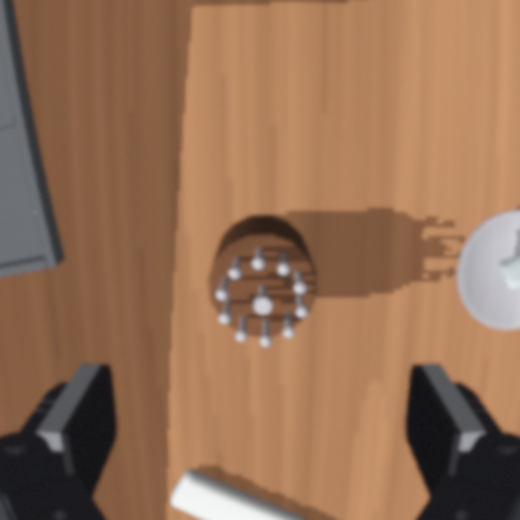

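The drum top is centred at crop (263,282), native (261.5,201), and the central bur tip is at native (261,212.5). The bench around the grasp is clear.

```bash
python3 - <<'E'
from seg import *
c,_=load("bur2"); a=onz(c,"wrist",(261.5,201),.046); b=onz(c,"wrist",(261,212.5),.069); print(a,b)
assert np.hypot(*(a-b))<.006
pick((a+b)/2,.035,90,op=.07)
place(slot(T3,-.068),.035,90+T3[2],.06)
# look over the rack
robot.move_pose([.645,.02,.25],[180,0,90]); robot.pause(.2); look("rack")
E
```

```text
[ 0.59329345 -0.32468227] [ 0.59281081 -0.32644398]
grip False 0.04242924997582176 61.15844964981079 [ 0.59352432 -0.32592148  0.09000295] 17.6583
lifted 0.04275739700981706
down True 0.0009862272521405924 [-1.53529492  0.62742954  4.44219831]
t 23.1417
```

View pics/rack.png

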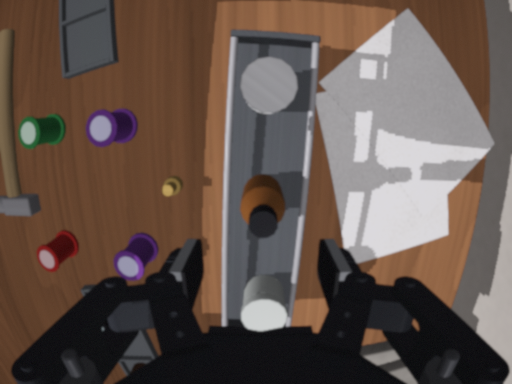

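Tall jar lid at (269,85), bottle cap at (263,220), low jar lid at (264,311), and the front rail runs from (236,40) to (226,300).

```bash
python3 - <<'E'
from seg import *
c,im=load("rack")
for p,z in [((269,85),.124),((263,220),.136),((264,311),.098),((234,50),.073),((226,300),.073),((317,50),.073),((294,290),.073)]: print(p,onz(c,"wrist",p,z))
robot.move_pose([.65,.108,.25],[180,0,90]); robot.pause(.2); c,im=look("tall"); 
h=cv2.cvtColor(im,cv2.COLOR_BGR2HSV)
cv2.imwrite("pics/tallc.png",cv2.resize(im[60:320,130:390],(520,520)))
E
```

```text
(269, 85) [0.65092534 0.10938104]
(263, 220) [0.64694832 0.02182457]
(264, 311) [ 0.64848123 -0.08214808]
(234, 50) [0.62390164 0.14477371]
(226, 300) [ 0.61057428 -0.0877769 ]
(317, 50) [0.69219634 0.14587725]
(294, 290) [ 0.67834469 -0.07553865]
```

View pics/tallc.png

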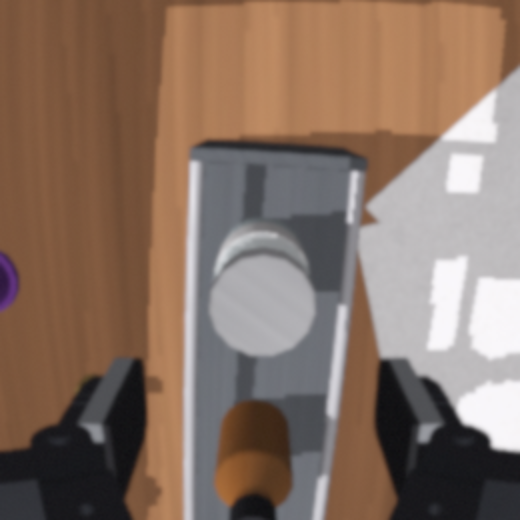

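The lid is centred at crop (262,304), native (261,212), and the rack is turned about -3.3°.

```bash
python3 - <<'E'
from seg import *
c,_=load("tall"); a=onz(c,"wrist",(261,212),.124); print(a)
assert np.hypot(*(a-[.651,.109]))<.006
pick(a,.102,86.7,op=.062,up=.29)
place(slot(T3,0),.052,90+T3[2],.058)
robot.move_pose([.648,-.085,.25],[180,0,90]); robot.pause(.2); c,im=look("low")
cv2.imwrite("pics/lowc.png",np.hstack([cv2.resize(im[60:320,130:390],(400,400))]))
E
```

```text
[0.65089062 0.11130701]
grip False 0.03669526238486161 59.67050939798355 [0.65131836 0.11130135 0.15716674] 26.975
lifted 0.03660364615745171
down True 0.001175159974336898 [-0.38310644  0.67935565  4.57707899]
t 32.8583
```

View pics/lowc.png

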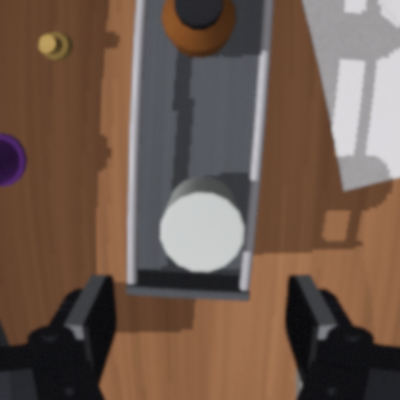

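The low jar's lid is centred at crop (202,232), native (261.3,210.8), and the bottle is undisturbed. Next the block, then the low jar.

```bash
python3 - <<'E'
from seg import *
c,_=load("low"); a=onz(c,"wrist",(261.3,210.8),.098); print(a)
assert np.hypot(*(a-[.6475,-.084]))<.008
pick((.5736,.3579),.036,84.2,op=.062)
place(slot(T2,.034),.036,90+T2[2],.056)
pick(a,.095,86.7,op=.06,up=.29)
place(slot(T2,-.034),.045,90+T2[2],.058)
robot.move_pose([.45,.21,.28],[180,0,90]);robot.pause(.2);_,A=look("f2")
robot.move_pose([.45,-.24,.28],[180,0,90]);robot.pause(.2);_,B=look("f3")
robot.move_pose([.6,0,.3],[180,0,90]);S=robot.grab_frame("side");_,W=look("f1")
cv2.imwrite("pics/fin.png",cv2.resize(np.vstack([np.hstack([A,B]),np.hstack([S,W])]),(800,600),interpolation=cv2.INTER_AREA))
E
```

```text
[ 0.64850962 -0.08959869]
grip False 0.03951347122665517 62.654231786727905 [0.57396705 0.3581391  0.0910106 ] 37.55
lifted 0.038933549712672016
down True 0.0009620025081508443 [-0.13191828 -0.16912309  5.00861353]
t 43.125
grip False 0.041686922329227556 60.91250538825989 [ 0.64919897 -0.08984586  0.15045847] 45.8167
lifted 0.041850938452015575
down True 0.0014273599614626764 [-0.34775348  0.37820187  5.02790809]
t 51.6333
```

View pics/fin.png

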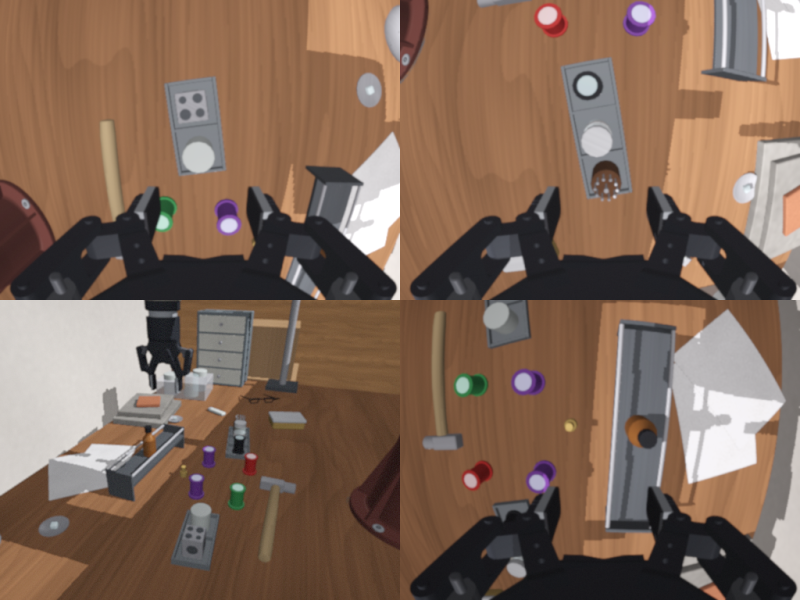

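All five things stand upright in their compartments: the block (191,107) and low jar (198,155) in tray2, and the loupe (588,87), tall jar (597,140) and bur stand (604,180) in tray3. The bottle still stands on the rack, and every set-down made contact at floor height.

```bash
python3 -c "
from plant import robot
print(robot.job_done())"
```

```text
the job is handed in; nothing more can be done
None
```

Both kits are made up and the job is handed in: all five things stand upright in the right trays, both jars were lifted over the rail, and the bottle is still on the rack, with about 55 s of the 136 s used.

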